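# Zero the test gauge and push in the second stage's diaphragm

## Task

Zero the test gauge, then check the open second stage in its cradle: first reach a fingertip into the round well of the grey test console, press the sunken key all the way down and let it come up again; then reach into the open second stage, press its sunken diaphragm all the way down, keep it down for a good second, let it come up and withdraw. Touch only, pick nothing up: the second stage stays seated in its cradle, the key in the square well stays unpressed, and the loose parts on the bench stay where they are.

Things in the scene. Friction and masses are not known exactly. Their poses are not given: they have to be found in the camera images.
- console: Fixed grey test console, a box 150 (x) x 170 (y) x 55 (z) mm. Origin: centre of its underside on the bench, z up. In its flat top are two wells, each 32 mm deep to its floor with a key standing in it: a round well 44 mm in diameter centred at (-30, -45) mm in the console's xy, and a square well 44 x 44 mm centred at (-30, +45) mm. A flat dial gauge 68 mm across centred at (+36, 0) mm stands 6 mm above the top; a hose fitting sticks out 32 mm from the +x side.
- zero_key (a joint): Travel of the round white key in the round well (26 mm diameter): 0 = up, 0.005 m = fully down (hard stop). Spring return; starts to move at 2 N, fully down at about 4.5 N.
- zero_key_top (a point): Centre of the top of the round key, on the round well's axis; with the key up it lies 22 mm below the console's top (33 mm above the bench). It moves with the key.
- lamp_key (a joint): Travel of the square white key (24 x 24 mm) in the square well, same spring and travel (0 = up, 0.005 m = down). Not to be pressed.
- lamp_key_top (a point): Centre of the top of the square key, 22 mm below the console's top.
- cradle: Fixed aluminium cradle: plate 110 x 110 x 10 mm with an upright collar on it, 77 mm inside diameter, 88 mm outside, 14 mm high. Origin: centre of the plate's underside on the bench, z up.
- second_stage: Loose black second stage (0.2 to 0.4 kg), cover off, standing mouth up inside the cradle's collar: a round open case 72 mm outside and 60 mm inside diameter, 50 mm high. Origin: centre of its underside, z up; it rests on the cradle plate, 10 mm above the bench, so its rim is 60 mm above the bench. Steel fittings stick out sideways at 27 mm height, to 56 mm from the axis on +y and 44 mm on -y. It must stay seated.
- diaphragm (a joint): Travel of the diaphragm inside the case (black disc 57 mm in diameter with a 32 mm steel plate in the middle; it moves as one, straight down): 0 = up, 0.008 m = fully down (hard stop). Spring return; starts to move at 2 N, fully down at about 5.2 N.
- diaphragm_top (a point): Centre of the diaphragm's top, on the case's axis; when up it lies 22 mm below the case's rim (38 mm above the bench). It moves with the diaphragm.
- knob: Loose knurled chrome knob, 37 mm diameter, 26 mm high, standing on the bench. Origin: centre of its underside. Bystander.
- mouthpiece: Loose amber mouthpiece, about 52 x 56 x 26 mm. Origin: below its middle, at bench height. Bystander.
- front_cover: Loose grey plastic front cover, a disc 72 mm in diameter, 14 mm high. Origin: centre of its underside. Bystander.
- bench_block: Loose stainless bench block with round holes, 70 x 70 x 30 mm. Origin: centre of its underside. Bystander.
Not all that is in view belongs to the job. Several things look just like the console: the one meant starts farthest to the robot's right.

How it is judged:
On the way, in this order (a step that is already met when the one before it is completed fails the run):
1. the round key is pressed down (4 mm or more of its 5 mm) (value of joint zero_key above 0.004 m), for 0.1 s.
2. the round key has come up again (value of joint zero_key below 0.001 m), for 0.1 s.
3. the diaphragm is pressed down (6.5 mm or more of its 8 mm) and kept down 0.8 s (value of joint diaphragm above 0.0065 m), for 0.8 s.
At the end, for the whole second after the job is handed in: Keys up within 1 mm, diaphragm within 1.5 mm; second stage at rest in its cradle (underside under 14 mm above the cradle's, tilt under 0.08 rad, axis within 8 mm of the cradle's); knob, mouthpiece, front cover and bench block within 12 mm of their starts (value of joint each of zero_key, lamp_key below 0.001 m and value of joint diaphragm below 0.0015 m and z of second_stage in the frame of cradle below 0.014 m and angle between second_stage's own z axis and vertical below 0.08 rad and horizontal distance between second_stage and cradle below 0.008 m and distance of each of knob, mouthpiece, front_cover, bench_block from where it was at the start of the episode below 0.012 m and linear speed of second_stage below 0.02 m/s); the robot touches nothing.
It fails at once if the key in the square well is pressed (more than 2 mm) (value of joint lamp_key above 0.002 m).
It fails at once if the second stage is lifted from its cradle or tipped (z of second_stage in the frame of cradle above 0.016 m or angle between second_stage's own z axis and vertical above 0.2 rad).
It fails at once if a loose part on the bench is moved more than 12 mm or lifted (distance of any of knob, mouthpiece, front_cover, bench_block from where it was at the start of the episode above 0.012 m).
It also fails if it takes over 48 s, if anything falls off the work surface, if the arm or the gripper's body presses on something with over 40 N, if the wrist force passes 120 N, or if a joint passes its speed limit or range.

## Robot

A 7-joint arm with a two-finger parallel gripper is mounted at the origin on the work surface. World frame = base frame: x ahead of the robot, y to its left, z up, the work surface at z = 0. Lengths are in m, angles in rad, forces in N, time in s.
With the tool pointing down it reaches from about 0.425 to 0.925 m from the base axis. Payload 6.8 kg.
Tool frame: the origin (TCP) lies at the very end of the fingers, on their centre line; the grasp point (between the pads) lies 19 mm behind it; z points along the fingers, y is the line along which they close (so a half turn about z gives the same grasp; the last joint's range is limited). The gripper opens to 85 mm and grips with 20 to 120 N. Pads are 22 mm wide; open, the fingers measure 114 mm over their backs; the gripper's body (76 mm by 85 mm) begins 54 mm behind the grasp point. The pads swing forward as they close: fully open they stand 13 mm farther back than shut.
Start: joints at [1.005, 0.477, 0.022, 1.555, -0.011, 1.109, -0.083], TCP at [0.298, -0.606, 0.231] pointing down, gripper open.
Joint ranges: [-2.96, 2.96], [-0.34, 2.1], [-1.41, 1.46], [0.24, 2.44], [-1.37, 4.51], [0.17, 1.92], [-2.96, 2.96]. Speed limits (rad/s): [2.39, 2.39, 3.14, 3.14, 3.14, 3.14, 3.14].

## Interface

Orientations are given as a unit quaternion [w, x, y, z].
In Python, from station import get_obs, read_camera, hand_in gives the robot as it stands.
- The arm moves only by the tool arm_command, never from a script. Its argument "commands" is one flat list of numbers, 7 for each row, row after row: the shift along the tool's x, y, z in m, then the turn, a rotation vector about the tool's x, y, z in degrees, then the opening, from 0 (shut) to 1 (fully open). In form: [tx, ty, tz, rx, ry, rz, fingers, tx, ty, tz, rx, ry, rz, fingers, ...]. A call has 1 to 8 rows; each row is the pose to reach, as a shift and turn from the pose commanded when the call began, along the tool's axes at that moment; what a row does not reach only later rows make up. A row lasts 1/10 s, in which the tool goes at most 50 mm and 8.59 degrees, less where a joint would pass 70% of its speed; a pose out of reach is approached as far as the arm can. A call with a gripper value outside its range is refused whole. The fingers move at their own pace and stop on an object; "force" is the grip in N (left out, the last holds). Time passes only in rows, so rows that repeat a pose let the fingers close. It gives the time, the measured TCP pose, the force, the opening and the grip force at its end, in the units of the state.
- get_obs(): the state, without advancing time (a new reading comes with each control period).
- read_camera(name): name is "side" or "top" or "wrist"; returns a dict with "img" (400x640x3 uint8, red, green, blue), "camera_matrix" (3x3 intrinsics, pixels), "pose" (4x4, takes a point from camera to world coordinates). Camera axes: x right, y down, z forward; pixel columns grow to the right and rows downward; lengths in m; the calibration is good to about 2 mm. The wrist camera is an equidistant fisheye: a pixel r from the principal point sees the ray r / f radians off the axis. A picture is of the moment at which its call begins. There is no depth.
- hand_in(): hands the job in; it is judged then, once.
The state is a dict: "t": time; "q": joint angles; "joint_vel": joint speeds; "joint_torque": joint torques, N m; "eef_pos": TCP position; "tool_rot": TCP orientation; "contact_force": force on the tool from outside, world axes, zero at the start; "torque": the same for the moment, N m; "gripper_width": opening from 0.0 (shut) to 1.0 (fully open); "grasp_force": force on a finger pad.
Only numpy, scipy, OpenCV 4.12 (cv2) and the standard library are available. Lean on these libraries where they do the work, as an engineer would, in place of code of your own. Each camera call takes 0.05 s, during which the arm holds its last target. There are 200 camera calls.

## Working session

There is one attempt and no reset: what is moved stays moved. The work goes in short steps, Python scripts to look and compute and a tool call to move; the robot and the scene stay as the last step left them, time stands still between calls to the robot, and variables do not carry over. Pictures are saved under pics/ and viewed, at most 10 in all, crops included, and the job is handed in when it is done.

Besides the shell and the picture viewer there is one more tool, called after "Call:" by a JSON object that holds its "method" and its "body". arm_command: Moves the arm, as the interface text tells. Its arguments: {"type":"object","properties":{"commands":{"type":"array","items":{"type":"number"}},"force":{"type":"number"}},"required":["commands"]}

```bash
mkdir -p pics; cat > h.py <<'E'
import numpy as np, cv2
from station import get_obs, read_camera, hand_in
def save(n,f):
    c=read_camera(n); cv2.imwrite(f'pics/{f}.png',c['img'][:,:,::-1]); np.savez(f'pics/{f}.npz',K=c['camera_matrix'],T=c['pose'],img=c['img']); return c
def ray(c,u,v,fish=False):
    K,T=c['K'],c['T']
    x=(u-K[0,2])/K[0,0]; y=(v-K[1,2])/K[1,1]
    if fish:
        r=np.hypot(x,y); d=np.array([x/r*np.sin(r),y/r*np.sin(r),np.cos(r)]) if r>0 else np.array([0,0,1.])
    else: d=np.array([x,y,1.])
    return T[:3,3],T[:3,:3]@d
def plane(c,u,v,z,fish=False):
    o,d=ray(c,u,v,fish); return o+d*(z-o[2])/d[2]
def load(f): return np.load(f'pics/{f}.npz')
E
python3 - <<'E'
from h import *
o=get_obs(); print(o['t'],o['eef_pos'],o['tool_rot'],o['gripper_width'])
for n in['top','side']: c=save(n,n+'0'); print(n,c['pose'].round(3).tolist(),c['camera_matrix'].round(1).tolist())
E
```

```text
0.0 [ 0.29807638 -0.60496262  0.23033172] [-8.66815394e-04  9.73909038e-01  2.26936902e-01 -2.78543072e-04] 0.9991621472297721
top [[-0.019, -0.982, 0.189, 0.361], [-1.0, 0.015, -0.025, 0.082], [0.022, -0.189, -0.982, 1.023], [0.0, 0.0, 0.0, 1.0]] [[432.8, 0.0, 321.7], [0.0, 432.8, 201.7], [0.0, 0.0, 1.0]]
side [[0.993, -0.072, 0.092, 0.45], [-0.115, -0.721, 0.684, -0.668], [0.017, -0.689, -0.724, 0.847], [0.0, 0.0, 0.0, 1.0]] [[387.7, 0.0, 319.0], [0.0, 387.7, 194.2], [0.0, 0.0, 1.0]]
```

View pics/top0.png

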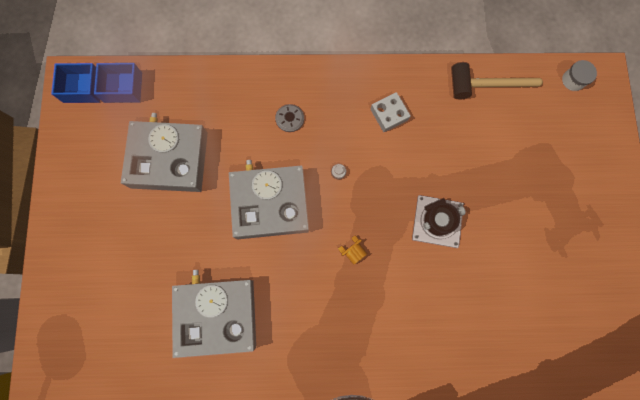

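View pics/side0.png

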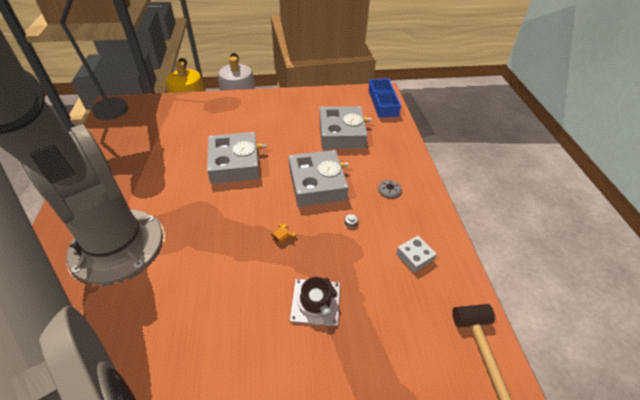

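Candidates for the console (top-view pixels): (163,155), (268,202) and (213,318). Image right is −y, so the one farthest to the robot's right is (268,202), with its round well at about (289,213) and its square well at about (250,216). The second stage is at about (441,219). Next I'll measure these and crop in close.

```bash
python3 - <<'E'
from h import *
c=load('top0'); s=load('side0')
im=c['img'][:,:,::-1]
a=cv2.resize(im[155:250,220:320],None,fx=5,fy=5,interpolation=3); b=cv2.resize(im[185:260,400:480],None,fx=5,fy=5,interpolation=3)
b=cv2.copyMakeBorder(b,0,a.shape[0]-b.shape[0],0,0,0); out=cv2.resize(np.hstack([a,b]),None,fx=.88,fy=.88); cv2.imwrite('pics/crop.png',out)
def bright(c,box,lo,z):
    x0,y0,x1,y1=box; hsv=cv2.cvtColor(np.ascontiguousarray(c['img'][y0:y1,x0:x1]),cv2.COLOR_RGB2HSV)
    m=((hsv[...,2]>lo)&(hsv[...,1]<60)).astype(np.uint8)
    n,l,st,ce=cv2.connectedComponentsWithStats(m)
    for i in range(1,n):
        if st[i,4]>25: p=ce[i]+[x0,y0]; print(st[i],p.round(1),plane(c,*p,z).round(4))
print('top keys');bright(c,(240,203,300,225),185,.033)
print('side keys');bright(s,(295,155,322,192),170,.033)
print('dia');bright(c,(430,210,453,230),150,.038); bright(s,(300,280,332,305),150,.038)
# top surface corners of console
for c_,ps in((c,[(229,178),(304,168),(308,231),(234,238)]),):
    for p in ps: print(plane(c_,*p,.055).round(4))
E
```

```text
top keys
[46  6  8  9 61] [289.5 212.9] [0.5262 0.1315 0.033 ]
[ 7  9  9 10 78] [250.7 216.8] [0.5184 0.2208 0.033 ]
side keys
[  0   0  27  37 671] [308.4 173.5] [0.5307 0.1901 0.033 ]
dia
[  5   3  13  13 128] [441.4 218.9] [ 0.5056 -0.2199  0.038 ]
[ 0  0  6 14 33] [301.2 284. ] [ 0.4767 -0.1909  0.038 ]
[  9   8  14  13 144] [315.5 294.4] [ 0.5073 -0.2215  0.038 ]
[0.6056 0.2684 0.055 ]
[0.627  0.0963 0.055 ]
[0.4805 0.089  0.055 ]
[0.4675 0.2543 0.055 ]
```

View pics/crop.png

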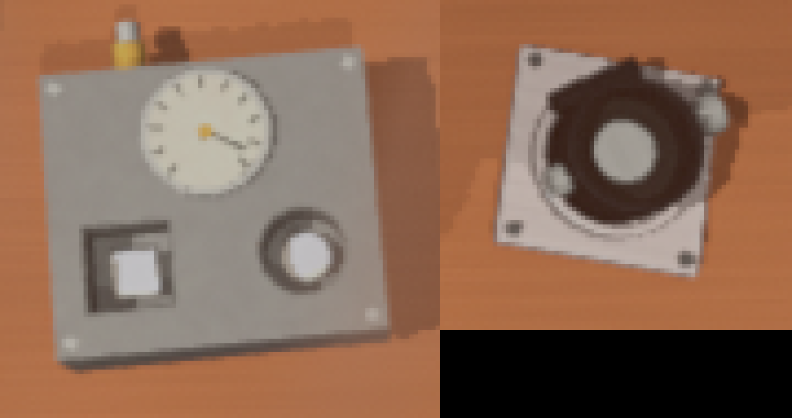

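The crop confirms the choice: the dial is at +x, the square well on the left (+y) and the round well on the right. The keys come out 89.6 mm apart (90 expected), with the round key at about (0.526, 0.1315). The diaphragm is at about (0.506, −0.220), and both views agree on it. Moving above the key with the fingers shut.

Call:
{"method": "arm_command", "body": {"commands": [0.02, -0.02, 0, 0, 0, 0, 0, 0.05, -0.055, 0.005, 0, 0, 0, 0, 0.085, -0.09, 0.01, 0, 0, 0, 0, 0.12, -0.125, 0.015, 0, 0, 0, 0, 0.155, -0.16, 0.02, 0, 0, 0, 0, 0.19, -0.195, 0.025, 0, 0, 0, 0, 0.225, -0.23, 0.03, 0, 0, 0, 0, 0.26, -0.27, 0.035, 0, 0, 0, 0], "force": 20}}

```text
t: 0.9
eef_pos: [0.4117, -0.2496, 0.1964]
tool_rot: [0.0, 0.974, 0.227, 0.0]
contact_force: [1.1, 0.9, -0.8]
gripper_width: 0.002
grasp_force: 0.0
```

Call:
{"method": "arm_command", "body": {"commands": [0.035, -0.035, 0.005, 0, 0, 0, 0, 0.07, -0.07, 0.01, 0, 0, 0, 0, 0.105, -0.11, 0.015, 0, 0, 0, 0, 0.14, -0.145, 0.02, 0, 0, 0, 0, 0.175, -0.18, 0.025, 0, 0, 0, 0, 0.21, -0.215, 0.03, 0, 0, 0, 0, 0.245, -0.26, 0.035, 0, 0, 0, 0, 0.27, -0.29, 0.035, 0, 0, 0, 0]}}

```text
t: 1.7
eef_pos: [0.525, 0.1296, 0.1608]
tool_rot: [0.0, 0.974, 0.227, -0.001]
contact_force: [1.0, -0.5, -0.3]
gripper_width: 0.002
grasp_force: 0.0
```

Call:
{"method": "arm_command", "body": {"commands": [0, 0, 0, 0, 0, 0, 0, 0, 0, 0, 0, 0, 0, 0]}}

```text
t: 1.9
eef_pos: [0.525, 0.1291, 0.1611]
tool_rot: [-0.0, 0.974, 0.228, -0.001]
contact_force: [0.1, -0.1, 0.0]
gripper_width: -0.0
grasp_force: 0.0
```

```bash
python3 - <<'E'
from h import *
c=save('wrist','w1'); print(c['pose'].round(3).tolist(),c['camera_matrix'].round(1).tolist()); o=get_obs(); print(o['t'],o['eef_pos'],o['tool_rot'],o['gripper_width'],o['contact_force'],o['q'])
E
```

```text
[[0.445, -0.859, -0.253, 0.59], [-0.896, -0.427, -0.125, 0.161], [-0.001, 0.282, -0.959, 0.305], [0.0, 0.0, 0.0, 1.0]] [[309.7, 0.0, 318.6], [0.0, 309.7, 196.4], [0.0, 0.0, 1.0]]
1.95 [0.52498299 0.12715866 0.1611189 ] [ 3.17055881e-04  9.73898733e-01  2.26981775e-01 -6.56324608e-04] 0.0005411588305936643 [-0.52831672  0.16024385 -0.330105  ] [-0.06780008  0.36252635 -0.35010401  1.92730506  0.15905503  0.87968501
 -1.61170836]
```

View pics/w1.png

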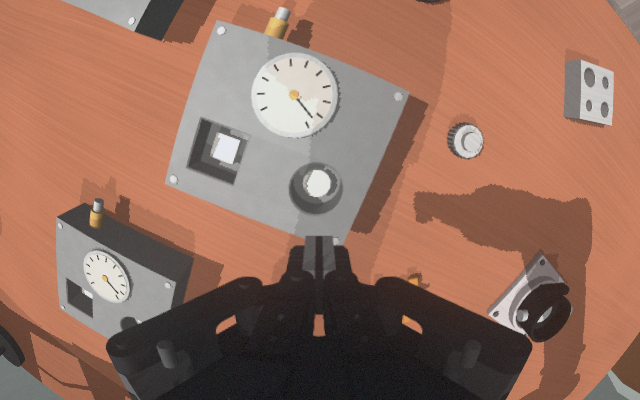

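The wrist view shows the round key at about (318,183), the well around (316,188), the square key at (226,149) and the fingertip at about (320,240). Next I'll cast rays to the key.

```bash
cat >> h.py <<'E'
def blob(c,box,lo,z,fish=True,mn=60,sat=60):
    x0,y0,x1,y1=box; hsv=cv2.cvtColor(np.ascontiguousarray(c['img'][y0:y1,x0:x1]),cv2.COLOR_RGB2HSV)
    m=((hsv[...,2]>lo)&(hsv[...,1]<sat)).astype(np.uint8)
    n,l,st,ce=cv2.connectedComponentsWithStats(m)
    for i in range(1,n):
        if st[i,4]>mn: p=ce[i]+[x0,y0]; print(st[i],p.round(1),plane(c,*p,z,fish).round(4))
E
python3 - <<'E'
from h import *
c=load('w1')
blob(c,(298,165,340,204),190,.033); blob(c,(205,128,245,168),190,.033)
# corner screws of the top, at z=.055
for b in((213,22,230,40),(390,88,406,105),(166,172,182,188)): blob(c,b,190,.055,mn=15)
# well: dark non-grey ring contour
g=cv2.cvtColor(c['img'],cv2.COLOR_RGB2GRAY)[155:222,280:352]; print(g[34,::3],g[::3,37])
o=get_obs();print([get_obs()['eef_pos'].round(4).tolist() for _ in range(2)])
E
```

```text
[  9   5  23  27 491] [318.1 183.3] [0.5292 0.1313 0.033 ]
[  8   5  27  31 536] [225.9 148.3] [0.5216 0.2211 0.033 ]
[ 4  4  8  9 51] [220.4  30.2] [0.6156 0.2638 0.055 ]
[ 4  3  7  8 43] [172.8 178.9] [0.4807 0.2523 0.055 ]
[171 168 169 107  75  92  97 100 130 206 229 229 229 229 229 229 212  96
 101 146 103 139 145 148] [156 153 141 102 100 220 232 230 230 229 229 229 228 230 113  97  87  79
  87  80 134 149 152]
[[0.525, 0.1272, 0.1611], [0.525, 0.1272, 0.1611]]
```

Call:
{"method": "arm_command", "body": {"commands": [0.0025, -0.0005, 0.02, 0, 0, 0, 0, 0.0025, -0.0005, 0.045, 0, 0, 0, 0, 0.0025, -0.0005, 0.07, 0, 0, 0, 0, 0.0025, -0.0005, 0.09, 0, 0, 0, 0, 0.0025, -0.0005, 0.096, 0, 0, 0, 0, 0.0025, -0.0005, 0.096, 0, 0, 0, 0, 0.0025, -0.0005, 0.096, 0, 0, 0, 0]}}

```text
t: 2.65
eef_pos: [0.5281, 0.1287, 0.0665]
tool_rot: [0.0, 0.974, 0.226, 0.001]
contact_force: [0.5, -0.3, 0.2]
gripper_width: 0.002
grasp_force: 0.0
```

```bash
python3 - <<'E'
from h import *
save('wrist','w2'); c=load('w2'); cv2.imwrite('pics/w2c.png',cv2.resize(c['img'][150:320,220:420,::-1],None,fx=3.5,fy=3.5,interpolation=3))
o=get_obs(); print(o['t'],o['eef_pos'],o['contact_force'])
save('side','s2'); save('top','t2'); 
a=cv2.resize(load('s2')['img'][140:220,270:370,::-1],None,fx=4,fy=4,interpolation=3); b=cv2.resize(load('t2')['img'][160:240,230:330,::-1],None,fx=4,fy=4,interpolation=3)
cv2.imwrite('pics/st2.png',np.hstack([a,b]))
E
```

```text
2.7 [0.52826749 0.12903665 0.06675513] [0.04981531 0.61593925 0.80851325]
```

View pics/w2c.png

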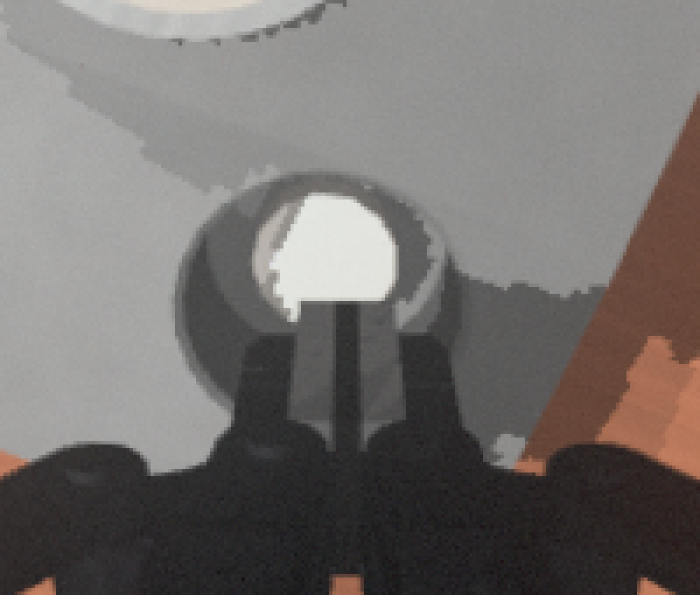

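View pics/st2.png

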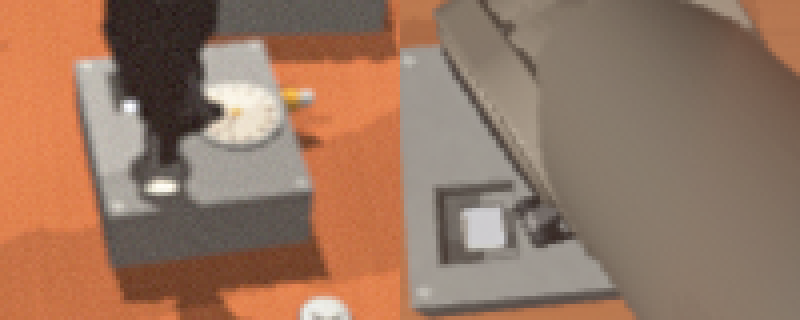

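The wrist crop shows the fingertip over the well. In crop pixels, the tip front edge is at (345,300) and the rim spans 175 to 462 with its top at about (325,172). I'll fit the rim on z=0.055 and compare it with the tip.

```bash
python3 - <<'E'
from h import *
c=load('w2'); P=[(175,305),(195,240),(235,195),(325,172),(400,195),(445,240),(462,290),(225,408),(190,360)]
Q=np.array([plane(c,220+u/3.5,150+v/3.5,.055,True)[:2] for u,v in P])
A=np.c_[2*Q,np.ones(len(Q))]; s=np.linalg.lstsq(A,(Q**2).sum(1),rcond=None)[0]; r=np.sqrt(s[2]+s[0]**2+s[1]**2); print('rim',s[:2].round(4),r.round(4),(np.linalg.norm(Q-s[:2],axis=1)-r).round(4))
R=np.array([[.897,.442],[.442,-.897]]) # rows tool x,y
for u,v in((300,300),(345,300),(392,300)):
    p=plane(c,220+u/3.5,150+v/3.5,.066,True)[:2]; print('tip',p.round(4),'rel rim in tool',(R@(p-s[:2])).round(4))
blob(c,(285,195,340,240),200,.033)
print('key circ pts',[plane(c,220+u/3.5,150+v/3.5,.033,True)[:2].round(4).tolist() for u,v in((255,255),(325,192),(397,260))])
E
```

```text
rim [0.5285 0.133 ] 0.0229 [-0.0001 -0.0003  0.0002  0.0002  0.0001 -0.     -0.0003  0.0005 -0.0003]
tip [0.5336 0.1382] rel rim in tool [ 0.0069 -0.0025]
tip [0.5365 0.1324] rel rim in tool [0.0069 0.0041]
tip [0.5395 0.1263] rel rim in tool [0.0069 0.0109]
[ 12  11  36  34 853] [315.  222.4] [0.5307 0.132  0.033 ]
key circ pts [[0.5243, 0.144], [0.5402, 0.1381], [0.5345, 0.1212]]
```

Call:
{"method": "arm_command", "body": {"commands": [0.002, -0.0035, 0, 0, 0, 0, 0, 0.002, -0.0035, 0.0, 0, 0, 0, 0, 0.002, -0.0035, 0.01, 0, 0, 0, 0, 0.002, -0.0035, 0.02, 0, 0, 0, 0, 0.002, -0.0035, 0.028, 0, 0, 0, 0, 0.002, -0.0035, 0.028, 0, 0, 0, 0]}}

```text
t: 3.4
eef_pos: [0.5264, 0.1329, 0.0358]
tool_rot: [0.0, 0.974, 0.227, -0.002]
contact_force: [-0.6, -0.8, 0.5]
gripper_width: -0.004
grasp_force: 0.0
```

```bash
python3 - <<'E'
from h import *
save('wrist','w3'); c=load('w3'); cv2.imwrite('pics/w3c.png',cv2.resize(c['img'][150:320,220:420,::-1],None,fx=3.5,fy=3.5,interpolation=3))
o=get_obs(); print(o['t'],o['eef_pos'],o['contact_force'])
E
```

```text
3.45 [0.52690296 0.13317388 0.03655235] [0.15738063 0.77987914 0.35676482]
```

View pics/w3c.png

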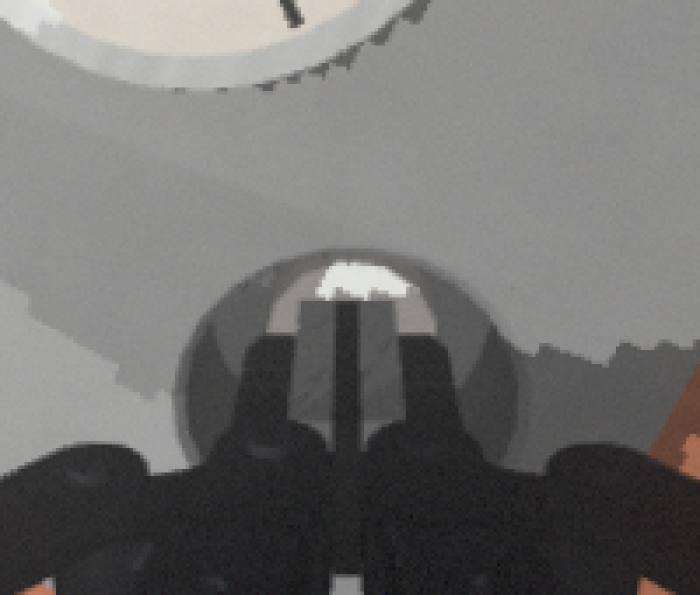

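The tip (345,300) is now centred between the well walls (180 to 520) with the key under it, and there's no contact force. Pressing.

Call:
{"method": "arm_command", "body": {"commands": [0, 0, 0.003, 0, 0, 0, 0, 0, 0, 0.006, 0, 0, 0, 0, 0, 0, 0.008, 0, 0, 0, 0, 0, 0, 0.009, 0, 0, 0, 0, 0, 0, 0.009, 0, 0, 0, 0]}}

```text
t: 3.95
eef_pos: [0.528, 0.1335, 0.0289]
tool_rot: [-0.0, 0.974, 0.227, 0.0]
contact_force: [0.5, -0.5, 4.2]
gripper_width: -0.0
grasp_force: 2.0
```

Call:
{"method": "arm_command", "body": {"commands": [0, 0, 0.001, 0, 0, 0, 0, 0, 0, 0.002, 0, 0, 0, 0, 0, 0, 0.002, 0, 0, 0, 0, 0, 0, 0.002, 0, 0, 0, 0]}}

```text
t: 4.35
eef_pos: [0.5281, 0.1335, 0.0279]
tool_rot: [0.0, 0.974, 0.227, 0.0]
contact_force: [-3.6, -1.5, 15.9]
gripper_width: -0.0
grasp_force: 8.1
```

At the hard stop with 16 N. Releasing, rising and moving across to the second stage.

Call:
{"method": "arm_command", "body": {"commands": [0, 0, -0.006, 0, 0, 0, 0, 0, 0, -0.02, 0, 0, 0, 0, 0, 0, -0.05, 0, 0, 0, 0, 0, 0, -0.08, 0, 0, 0, 0, 0, 0, -0.1, 0, 0, 0, 0, -0.02, 0.035, -0.1, 0, 0, 0, 0, -0.04, 0.075, -0.1, 0, 0, 0, 0, -0.06, 0.11, -0.1, 0, 0, 0, 0]}}

```text
t: 5.15
eef_pos: [0.5223, 0.0064, 0.1273]
tool_rot: [0.0, 0.974, 0.227, 0.0]
contact_force: [0.3, -0.2, -0.0]
gripper_width: 0.001
grasp_force: 0.0
```

Call:
{"method": "arm_command", "body": {"commands": [-0.02, 0.035, 0, 0, 0, 0, 0, -0.04, 0.075, 0, 0, 0, 0, 0, -0.06, 0.11, 0, 0, 0, 0, 0, -0.08, 0.145, 0, 0, 0, 0, 0, -0.1, 0.175, 0, 0, 0, 0, 0, -0.116, 0.198, 0, 0, 0, 0, 0, -0.116, 0.198, 0, 0, 0, 0, 0, -0.116, 0.198, 0, 0, 0, 0, 0]}}

```text
t: 5.95
eef_pos: [0.5055, -0.2211, 0.1268]
tool_rot: [-0.0, 0.974, 0.226, -0.0]
contact_force: [0.1, -0.3, -0.3]
gripper_width: -0.003
grasp_force: 0.0
```

```bash
python3 - <<'E'
from h import *
save('wrist','w4'); c=load('w4'); cv2.imwrite('pics/w4.png',c['img'][:,:,::-1])
o=get_obs(); print(o['t'],o['eef_pos'],o['contact_force'])
blob(c,(280,150,370,240),120,.038)
E
```

```text
6.0 [ 0.50586997 -0.21988089  0.1268106 ] [ 0.69297725 -0.1070334   0.07418593]
[  0   0  11  22 153] [283.6 158.1] [ 0.5248 -0.1822  0.038 ]
[ 71   0  19  40 412] [363.3 165.4] [ 0.5467 -0.2394  0.038 ]
[  18   28   42   40 1312] [318.6 197.8] [ 0.5083 -0.22    0.038 ]
[81 45  9 35 75] [367.1 215. ] [ 0.5125 -0.2614  0.038 ]
```

View pics/w4.png

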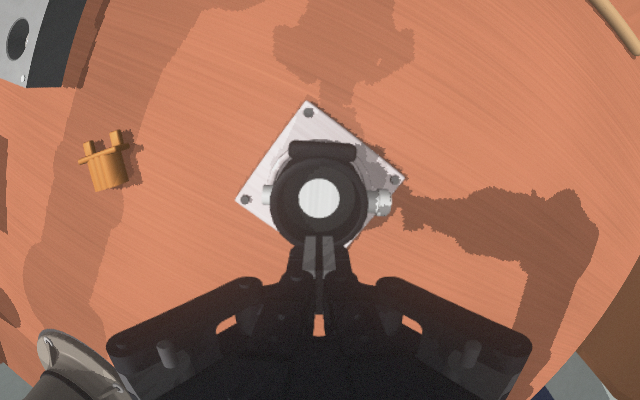

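The wrist view shows the steel plate at (319,198), which is (0.508, −0.220) against the TCP at (0.506, −0.220). The case has plenty of clearance, so I'm descending.

Call:
{"method": "arm_command", "body": {"commands": [0.0015, 0, 0.02, 0, 0, 0, 0, 0.0015, 0, 0.045, 0, 0, 0, 0, 0.0015, 0, 0.065, 0, 0, 0, 0, 0.0015, 0, 0.08, 0, 0, 0, 0, 0.0015, 0, 0.085, 0, 0, 0, 0, 0.0015, 0, 0.085, 0, 0, 0, 0]}}

```text
t: 6.6
eef_pos: [0.5072, -0.2192, 0.0413]
tool_rot: [-0.0, 0.974, 0.227, -0.0]
contact_force: [-0.4, 0.5, -0.5]
gripper_width: 0.001
grasp_force: 0.0
```

Call:
{"method": "arm_command", "body": {"commands": [0, 0, 0.003, 0, 0, 0, 0, 0, 0, 0.006, 0, 0, 0, 0, 0, 0, 0.009, 0, 0, 0, 0, 0, 0, 0.011, 0, 0, 0, 0, 0, 0, 0.0125, 0, 0, 0, 0, 0, 0, 0.0125, 0, 0, 0, 0]}}

```text
t: 7.2
eef_pos: [0.5082, -0.2202, 0.0301]
tool_rot: [0.0, 0.974, 0.227, 0.001]
contact_force: [-0.8, 1.5, 8.3]
gripper_width: -0.003
grasp_force: 4.6
```

At the stop with 8.3 N, against 5.2 N needed. Holding 1.6 s, then releasing and withdrawing.

Call:
{"method": "arm_command", "body": {"commands": [0, 0, 0.0005, 0, 0, 0, 0, 0, 0, 0.0005, 0, 0, 0, 0, 0, 0, 0.0005, 0, 0, 0, 0, 0, 0, 0.0005, 0, 0, 0, 0, 0, 0, 0.0005, 0, 0, 0, 0, 0, 0, 0.0005, 0, 0, 0, 0, 0, 0, 0.0005, 0, 0, 0, 0, 0, 0, 0.0005, 0, 0, 0, 0]}}

```text
t: 8.0
eef_pos: [0.5083, -0.2202, 0.03]
tool_rot: [0.001, 0.974, 0.227, 0.001]
contact_force: [-1.9, 1.1, 13.8]
gripper_width: 0.001
grasp_force: 6.9
```

Call:
{"method": "arm_command", "body": {"commands": [0, 0, 0, 0, 0, 0, 0, 0, 0, 0, 0, 0, 0, 0, 0, 0, 0, 0, 0, 0, 0, 0, 0, 0, 0, 0, 0, 0, 0, 0, 0, 0, 0, 0, 0, 0, 0, 0, 0, 0, 0, 0, 0, 0, 0, 0, 0, 0, 0, 0, 0, 0, 0, 0, 0, 0]}}

```text
t: 8.8
eef_pos: [0.5082, -0.2202, 0.03]
tool_rot: [0.001, 0.974, 0.227, 0.001]
contact_force: [-1.7, 1.4, 13.8]
gripper_width: 0.0
grasp_force: 6.9
```

Call:
{"method": "arm_command", "body": {"commands": [0, 0, -0.006, 0, 0, 0, 0, 0, 0, -0.015, 0, 0, 0, 0, 0, 0, -0.03, 0, 0, 0, 0, 0, 0, -0.055, 0, 0, 0, 0, 0, 0, -0.085, 0, 0, 0, 0, 0, 0, -0.11, 0, 0, 0, 0, 0, 0, -0.12, 0, 0, 0, 0, 0, 0, -0.12, 0, 0, 0, 0]}}

```text
t: 9.6
eef_pos: [0.5078, -0.2204, 0.1502]
tool_rot: [0.001, 0.974, 0.227, 0.001]
contact_force: [-0.1, -0.1, 0.1]
gripper_width: 0.002
grasp_force: 0.0
```

```bash
python3 - <<'E'
from h import *
save('wrist','w5'); c=load('w5')
o=get_obs(); print(o['t'],o['eef_pos'],o['contact_force'])
blob(c,(290,150,350,235),120,.038)
cv2.imwrite('pics/w5.png',c['img'][80:300,180:480,::-1])
E
```

```text
9.65 [ 0.50698719 -0.22014726  0.14871603] [ 0.02502575 -0.51592606 -0.92329406]
[   9   25   38   37 1098] [317.7 193. ] [ 0.5081 -0.22    0.038 ]
```

View pics/w5.png

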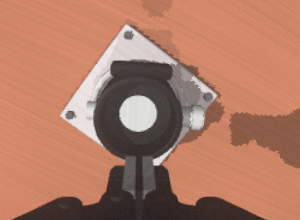

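The second stage is still seated. Its plate, at crop (138,113), sits at the same measured position as before the press, and the tool is clear.

```bash
python3 -c "from station import hand_in; print(hand_in())"
```

```text
the job is handed in; nothing more can be done
None
```

I pressed the round key to its stop and released it, then held the diaphragm down for about 1.6 s and withdrew. The second stage stayed seated, and I handed the job in at about 10 s; no verdict came back.

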